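# Slide the long spot plate off its draining stand

### The arm

A 6-joint arm with a two-finger parallel gripper is mounted at the origin on a cart in front of the work surface, level with it; the furniture and walls round the work are solid. World frame = base frame: x ahead of the robot, y to its left, z up, the work surface at z = 0. Lengths are in m, angles in rad, forces in N, time in s.
With the tool pointing down it reaches from about 0.275 to 0.775 m from the base axis. Payload 14.6 kg.
Tool frame: the origin (TCP) lies at the centre of the arm's flange, where the gripper is bolted on; the fingertips stand 173 mm ahead of it and the grasp point (between the pads) lies 155 mm ahead of it (env.grip_depth is the distance from the TCP to the grasp point, in m); z points along the fingers, y is the line along which they close (so a half turn about z gives the same grasp; the last joint's range is limited). The gripper opens to 85 mm and grips with 20 to 120 N. Pads are 22 mm wide; open, the fingers measure 114 mm over their backs; the gripper's body (76 mm by 85 mm) begins 54 mm behind the grasp point. The pads swing forward as they close: fully open they stand 13 mm farther back than shut.
Start: joints at [-1.259, 0.263, -0.048, 1.259, 0, 1.415], TCP at [0.236, -0.469, 0.405] pointing down, gripper open.
Joint ranges: [-2.65, 2.65], [-0.89, 1.7], [-1.18, 1.37], [-2.13, 2.11], [-1.35, 1.29], [-3.14, 3.14]. Speed limits (rad/s): [1.89, 1.89, 2.57, 2.79, 3.14, 3.14].

### API

Orientations are given as a 3x3 rotation matrix whose columns are the frame's x, y, z axes.
In Python, from station import env gives the robot as it stands. The module is installed in compiled form; this text tells all that it offers.
- The arm moves only by the shell command python3 -m jog 'ROWS' [FORCE]. ROWS is JSON, a list of rows, each an object with "translation": the shift along the tool's x, y, z each as a share of 100 mm, from -1 to 1, a list of three; "turn": the turn about the tool's z as a share of pi rad, from -1 to 1; "gripper": the opening, from -1 (shut) to 1 (fully open). A call has 1 to 8 rows; each row is the pose to reach, as a shift and turn from the pose commanded when the call began, along the tool's axes at that moment, turning the shorter way round; what a row does not reach only later rows make up. A row lasts 1/12 s, in which the tool goes at most 41.7 mm and 7.16 degrees, less where a joint would pass 70% of its speed; a pose out of reach is approached as far as the arm can. A call with a number of a shift or a turn outside -1 to 1 is refused whole. A call with a gripper value outside its range is refused whole. The fingers move at their own pace and stop on an object; FORCE is the grip in N (left out, the last holds). Time passes only in rows, so rows that repeat a pose let the fingers close. It gives the time, the measured TCP pose, the force, the opening and the grip force at its end, in the units of the state.
- env.sense(): the state, without advancing time (a new reading comes with each control period).
- env.read_camera(name): name is "side" or "top"; returns the picture (400x640x3 uint8, blue, green, red); there is no depth.
- env.camera_params(name): a dict with "vertical_fov" (degrees; the focal length in pixels is half the picture's height over the tangent of half this angle, whatever the lens; pixels are square), "cx", "cy" (the principal point, pixels), "k1" (the pictures are not rectified: a ray, as slopes to the right and down, at radius r is drawn at 1 + k1 r^2 times it, then the intrinsics apply), "rvec" (rotation vector, rad) and "tvec" (3), from world to camera coordinates, as OpenCV has them. Camera axes: x right, y down, z forward; pixel columns grow to the right and rows downward; lengths in m; the calibration is good to about 2 mm. A picture is of the moment at which its call begins. camera_params takes no time and is no camera call.
- env.hand_in(): hands the job in; it is judged then, once.
Trained networks look in the newest picture that a camera, given by its name, has taken for a name from the list of things; names that differ only in an ending like _2 or _b are one class to them, and where a whole thing is asked for, a point or a joint stands for the part that bears it (a point fixed in the world has none). Each returns a list of dicts, best first, with "p" (0 to 1); they miss things now and then, are a little off and sometimes report something else, mostly with a low value. They report only what shows in the picture. A call takes as long as a camera call. They do not tell look-alikes from the thing itself.
- env.find_in(name, camera): "extent" ([centre column, centre row, width, height] in pixels, round what is visible of it).
- env.silhouettes(name, camera): "mask" (400x640 bool, what is visible of it) and "extent" ([centre column, centre row, width, height] in pixels, round what is visible of it).
- env.landmark_of(name, camera): "xy" ([column, row] in pixels: a listed point, or the origin of a listed thing).
The state is a dict: "time_s": time; "joint_pos": joint angles; "joint_vel": joint speeds; "joint_efforts": joint torques, N m; "tcp_pos": TCP position; "tool_rot": TCP orientation; "force": force on the tool from outside, world axes, zero at the start; "moment": the same for the moment, N m; "grip_width": finger opening in m; "grasp_force": force on a finger pad.
Only numpy, scipy, OpenCV 4.12 (cv2) and the standard library are available. Lean on these libraries where they do the work, as an engineer would, in place of code of your own. Each camera call takes 0.05 s, during which the arm holds its last target. There are 200 camera calls.

### The job

Two thin white plates lie in the lanes of the low draining stand. Slide the longer one straight along its lane towards the reading block, until about a third of its length sticks out flat over the stand's edge on that side, then grip it there by its two long sides, lift it clear and lay it flat, centred and lengthwise, on the raised white top of the reading block. Leave the shorter plate where it is, and let go.

Things in the scene. Friction and masses are not known exactly. Their poses are not given: they have to be found in the camera images.
- long_plate: The plate to move: thin white plate 100 (x) x 56 (y) x 3 (z) mm, 0.05 kg, with three grey rings in a row on top (marks only, no holes). Origin: centre of its underside; x is its long axis, z up. It lies loose on the two rails of one lane of the stand (either lane), x along the stand's x, its -x end 5 to 30 mm short of the stand's exit edge.
- short_plate: The plate to leave alone: the same white plate but only 64 (x) x 56 (y) x 3 mm, with two grey rings. Origin: centre of its underside. It lies in the other lane.
- stand: Fixed metal slab 150 x 148 mm. Origin: underside centre, z up; -x points about to the robot's left; exit edge: face at x = -75 mm. Two lanes along x, centred y = +37 and -37; in each the plate lies on two rails (tops z = 40) between fences 59 apart, 42 high. Between the rails is a channel 40 wide, floor z = 32, open at both ends: closed fingertips fit in, below the plate, to push its far end.
- reading_block: Fixed block: grey base 150 (x) x 94 (y) x 14 mm with a raised flat white top in its middle, 110 (x) x 44 (y) mm, surface at z = 30 mm. The plate sticks out 6 mm each side of this top, so fingertips can go 16 mm down beside it. Origin: centre of the base's underside; x is the long axis (-x about to the robot's left), z up. A low black button sits on one corner.
There are look-alikes about, which are no part of the job. What is shaped like the long_plate but turquoise is not meant.

How it is judged:
By the outcome, as a careful person would: the job done as asked, in the order asked, and still so for the second after the job is handed in, with the robot touching nothing.
It also fails if it takes over 48 s, if anything falls off the work surface, if the arm or the gripper's body presses on something with over 40 N, if the wrist force passes 120 N, or if a joint passes its speed limit or range.

## Working session

There is one attempt and no reset: what is moved stays moved. The work goes in short steps, Python scripts to look and compute and a shell command to move; the robot and the scene stay as the last step left them, time stands still between calls to the robot, and variables do not carry over. Pictures are saved under pics/ and viewed, at most 12 in all, crops included, and the job is handed in when it is done.

```bash
mkdir -p pics
cat > h.py <<'E'
import numpy as np, cv2
from station import env
def cam(n):
    p=env.camera_params(n); f=200/np.tan(np.radians(p["vertical_fov"])/2)
    R=cv2.Rodrigues(np.array(p["rvec"],float))[0]; t=np.array(p["tvec"],float).ravel()
    K=np.array([[f,0,p["cx"]],[0,f,p["cy"]],[0,0,1]]); return K,np.array([p["k1"],0,0,0]),R,t
def unproj(n,uv,z):
    K,d,R,t=cam(n); q=cv2.undistortPoints(np.array(uv,float).reshape(-1,1,2),K,d).reshape(-1,2)
    r=np.c_[q,np.ones(len(q))]@R; c=-R.T@t
    return c+r*((z-c[2])/r[:,2])[:,None]
def proj(n,X):
    K,d,R,t=cam(n); return cv2.projectPoints(np.array(X,float).reshape(-1,1,3),cv2.Rodrigues(R)[0],t,K,d)[0].reshape(-1,2)
E
python3 - <<'E'
from h import *
ims=[]
for c in("top","side"):
    im=env.read_camera(c); cv2.imwrite(f"pics/{c}0.png",im)
    K,d,R,t=cam(c); print(c,-R.T@t,K[0,0])
    for n in("long_plate","short_plate","stand","reading_block"):
        for o in env.silhouettes(n,c)[:3]: print(c,n,round(o["p"],2),np.round(o["extent"]))
        for o in env.landmark_of(n,c)[:3]: print("   lm",round(o["p"],2),np.round(o["xy"],1), unproj(c,o["xy"],{"long_plate":.04,"short_plate":.04}.get(n,0)).round(4))
s=env.sense(); print(s["time_s"],s["tool_rot"],s["tcp_pos"],s["grip_width"])
E
```

```text
top [0.3999441  0.07939398 1.09034345] 474.94973294797285
top long_plate 0.81 [398. 196.  43.  26.]
top long_plate 0.56 [319. 199.  46.  45.]
   lm 0.85 [396.  193.3] [[ 0.5649 -0.0726  0.04  ]]
   lm 0.81 [318.9 199.7] [[0.5502 0.0998 0.04  ]]
top short_plate 0.91 [402. 227.  28.  28.]
   lm 0.64 [400.8 224.8] [[ 0.4942 -0.082   0.04  ]]
top stand 0.81 [403. 212.  73.  73.]
   lm 0.9 [399.9 211.8] [[ 0.5279 -0.0866  0.    ]]
top reading_block 0.66 [241. 198.  73.  53.]
   lm 0.92 [240.1 198.2] [[0.5593 0.2843 0.    ]]
side [0.4145915  0.75864555 0.67053525] 457.41331540329594
side long_plate 0.94 [327. 147.  26.  24.]
side long_plate 0.92 [315. 211.  47.  43.]
   lm 0.89 [315.9 208.7] [[0.5464 0.1332 0.04  ]]
   lm 0.61 [331.5 150.2] [[ 0.5532 -0.0594  0.04  ]]
side short_plate 0.85 [360. 147.  28.  18.]
   lm 0.86 [359.7 147.6] [[ 0.4921 -0.0845  0.04  ]]
side stand 0.78 [344. 153.  74.  58.]
side stand 0.58 [361. 149.  26.  21.]
side reading_block 0.82 [287. 278.  87.  69.]
   lm 0.9 [291.  279.2] [[0.5589 0.2803 0.    ]]
   lm 0.51 [327.8 145.2] [[ 0.5747 -0.1289  0.    ]]
0.9 [[ 8.93023155e-01  4.50010716e-01  2.19854930e-05]
 [ 4.50010716e-01 -8.93023155e-01  2.63680178e-06]
 [ 2.08201433e-05  7.53898238e-06 -1.00000000e+00]] [ 0.23626145 -0.4688486   0.40468382] 0.08522583061726409
```

Run:
```python
import cv2,numpy as np
a=cv2.imread("pics/top0.png")[130:290,180:480]; b=cv2.imread("pics/side0.png")[110:330,220:420]
a=cv2.resize(a,None,fx=2.66,fy=2.66,interpolation=2); cv2.imwrite("pics/topc.png",a)
b=cv2.resize(b,None,fx=2.7,fy=2.7,interpolation=2); cv2.imwrite("pics/sidec.png",b)
```

```text
(no output)
```

View pics/topc.png

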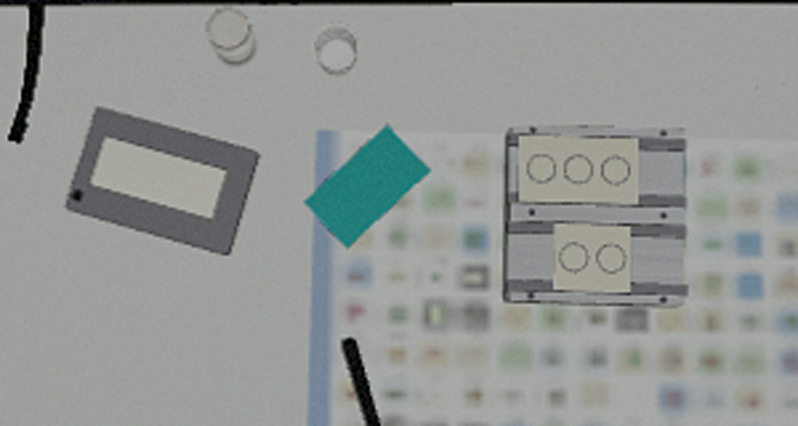

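View pics/sidec.png

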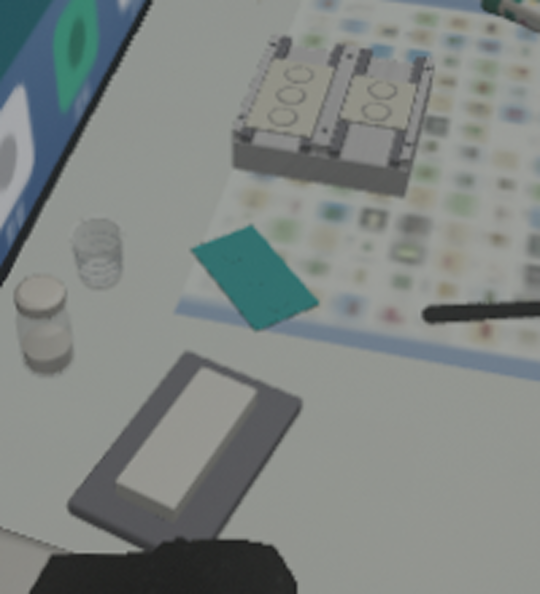

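The top picture shows the long plate with three rings in the far lane (crop about 578,170) and the short one in the near lane (592,258). The stand's exit edge is on the left at crop column 505. The turquoise look-alike is at (368,186) and the reading block's white top at (158,178), tilted about 17°. The side view agrees.

```bash
cat > m.py <<'E'
from h import *
def rect(im,cam,center,z,pred,win=45):
    """fit rectangle of bright/colour blob containing pixel center"""
    m=pred(im.astype(int)).astype(np.uint8)
    w=np.zeros_like(m); u,v=map(int,center); w[v-win:v+win,u-win:u+win]=1; m*=w
    m=cv2.morphologyEx(m,cv2.MORPH_CLOSE,np.ones((3,3)))
    n,l,s,c=cv2.connectedComponentsWithStats(m); k=l[v,u]
    if k==0: k=1+np.argmax(s[1:,4])
    cn=cv2.findContours((l==k).astype(np.uint8),cv2.RETR_EXTERNAL,cv2.CHAIN_APPROX_NONE)[0][0].reshape(-1,2)
    P=unproj(cam,cn,z)[:,:2]
    (cx,cy),(a,b),t=cv2.minAreaRect((P*1000).astype(np.float32))
    if a<b: a,b,t=b,a,t+90
    return round(cx,1),round(cy,1),round(a,1),round(b,1),round((t+90)%180-90,2)
white=lambda i:(i.min(2)>150)&(i[...,2]-i[...,0]>3)
E
python3 - <<'E'
from m import *
for c,pts in (("top",dict(long=(397,194),short=(402,220),block=(240,197),tq=(318,200))),("side",dict(long=(328,147),block=(288,273)))):
    im=cv2.imread(f"pics/{c}0.png"); print(c)
    for n,p in pts.items():
        print(n,im[p[1]-2:p[1]+3,p[0]+3].mean(0) )
        base=np.median(im[p[1]-6:p[1]+7,p[0]-6:p[0]+7].reshape(-1,3),0)
        pr=lambda i:np.abs(i-base).max(2)<18
        print("  ",rect(im,c,p,{"long":.043,"short":.043,"block":.03,"tq":.003}[n],pr))
# stand corners from crop
uv=np.array([[507,128],[685,128],[686,306],[504,303]])/2.66+[180,130]
for z in(.0,.04):print(unproj("top",uv,z).round(3).tolist())
for n in("stand","reading_block"):
  o=None
im=env.read_camera("top")
for n,z in(("stand",.042),("reading_block",.014)):
  for o in env.silhouettes(n,"top")[:1]:
    cn=max(cv2.findContours(o["mask"].astype(np.uint8),0,1)[0],key=len).reshape(-1,2)
    print(n,cv2.minAreaRect((unproj("top",cn,z)[:,:2]*1000).astype(np.float32)))
E
```

```text
top
long [147.8 161.2 161.4]
   (565.6, -74.8, 201.9, 201.5, -0.32)
short [148.8 161.4 162.2]
   (506.9, -84.8, 201.3, 198.3, -89.97)
block [160.8 167.4 168.8]
   (559.4, 281.2, 107.1, 42.1, 74.28)
tq [120.4 123.2  29.2]
   (555.7, 103.7, 97.9, 54.3, -47.33)
side
long [125.4 133.4 133.2]
   (565.6, -88.3, 343.5, 225.8, -76.59)
block [144.6 150.  149.6]
   (559.7, 283.9, 107.4, 42.2, 74.32)
[[0.607, -0.02, 0.0], [0.607, -0.176, 0.0], [0.451, -0.172, 0.0], [0.454, -0.016, 0.0]]
[[0.599, -0.016, 0.04], [0.6, -0.167, 0.04], [0.449, -0.163, 0.04], [0.452, -0.012, 0.04]]
stand ((525.1681518554688, -87.05903625488281), (151.7294158935547, 152.41659545898438), 88.33763122558594)
reading_block ((558.9776000976562, 280.9730224609375), (150.0070037841797, 95.73036193847656), 74.14718627929688)
```

Run:
```python
from m import *
for c,pts in (("top",dict(long=(397,194),short=(402,220))),("side",dict(long=(328,147),short=(361,147)))):
    im=cv2.imread(f"pics/{c}0.png")
    for n,p in pts.items():
      for th in (7,9):
        g=cv2.GaussianBlur(im,(3,3),0)
        print(c,n,th,rect(g,c,p,.043,lambda i:(i[...,2]-i[...,0]>th)&(i[...,2]>110),30))
im=cv2.imread("pics/top0.png")[170:250,362:446]
cv2.imwrite("pics/st.png",cv2.resize(im,None,fx=7,fy=7,interpolation=cv2.INTER_CUBIC))
```

```text
top long 7 (564.1, -74.3, 98.6, 54.8, 88.37)
top long 9 (564.1, -75.4, 96.3, 54.1, 88.51)
top short 7 (490.2, -84.1, 62.0, 55.1, 88.72)
top short 9 (489.6, -85.3, 59.9, 53.3, 89.11)
side long 7 (565.3, -71.8, 95.5, 52.7, 89.24)
side long 9 (549.4, -72.3, 88.4, 17.3, 87.2)
side short 7 (491.0, -82.5, 60.5, 52.5, 88.39)
side short 9 (549.4, -72.3, 88.4, 17.3, 87.2)
```

View pics/st.png

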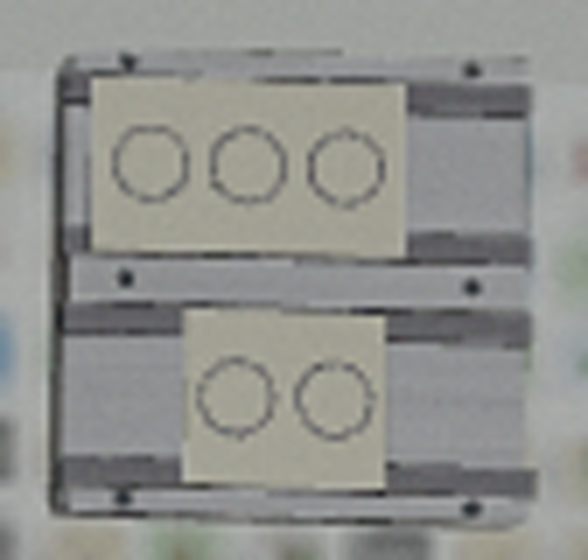

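The stand's axis is about 88.4° in world. The plate centre is near (0.5645, −0.0745), about 8 mm short of the edge (edge y ≈ −0.016). Height, sizes and lane spacing all check out. I'm moving to a point above the lane's far end with the gripper shut.

```bash
python3 -m jog '[{"translation":[1,-0.3,0],"turn":0,"gripper":-1},{"translation":[1,-0.3,0],"turn":0,"gripper":-1},{"translation":[1,-0.3,0],"turn":0,"gripper":-1}]' 40
python3 -m jog '[{"translation":[1,-0.3,0],"turn":0,"gripper":-1},{"translation":[1,-0.3,0],"turn":0,"gripper":-1},{"translation":[1,-0.3,0],"turn":0,"gripper":-1}]'
python3 -m jog '[{"translation":[1,-0.3,0],"turn":0,"gripper":-1},{"translation":[1,-0.3,0],"turn":0,"gripper":-1},{"translation":[1,-0.3,0],"turn":0,"gripper":-1}]'
python3 -m jog '[{"translation":[1,-0.3,0],"turn":-0.343,"gripper":-1},{"translation":[1,-0.3,0],"turn":-0.343,"gripper":-1},{"translation":[1,-0.3,0],"turn":-0.343,"gripper":-1},{"translation":[1,-0.3,0],"turn":-0.343,"gripper":-1},{"translation":[1,-0.3,0],"turn":-0.343,"gripper":-1},{"translation":[1,-0.3,0],"turn":-0.343,"gripper":-1},{"translation":[1,-0.3,0],"turn":-0.343,"gripper":-1},{"translation":[1,-0.3,0],"turn":-0.343,"gripper":-1}]'
cat >> h.py <<'E'
def to(x,y,z,yaw):
    """shift (tool axes, /100mm) and turn (/pi) to bring TCP to x,y,z with tool-x yaw deg"""
    s=env.sense(); R=np.array(s["tool_rot"]); p=np.array(s["tcp_pos"])
    cur=np.degrees(np.arctan2(R[1,0],R[0,0])); d=R.T@(np.array([x,y,z])-p)
    print("t",round(s["time_s"],2),"pos",p.round(4),"yaw",cur.round(2),"F",np.round(s["force"],1),"w",round(s["grip_width"],4),"gf",round(s["grasp_force"],1))
    print(" shift",(d/.1).round(3),"turn",round(-((yaw-cur+180)%360-180)/180,3))
E
python3 -c "
from h import *
to(.562,-.156,.25,88.4); print(env.sense()['joint_pos'])"
```

```text
time_s: 1.3
tcp_pos: [0.3136, -0.3949, 0.4048]
tool_rot: [[0.893, 0.45, 0.001], [0.45, -0.893, 0.001], [0.001, -0.0, -1.0]]
force: [-0.2, -1.2, 0.8]
grip_width: 0.0517
grasp_force: 0.0
time_s: 1.55
tcp_pos: [0.3898, -0.3226, 0.4049]
tool_rot: [[0.892, 0.451, 0.001], [0.451, -0.892, 0.0], [0.001, -0.0, -1.0]]
force: [-0.1, -0.2, 0.4]
grip_width: 0.012
grasp_force: 0.0
time_s: 1.8
tcp_pos: [0.4657, -0.2508, 0.4047]
tool_rot: [[0.892, 0.452, 0.001], [0.452, -0.892, 0.0], [0.001, -0.0, -1.0]]
force: [-0.1, -0.8, 0.6]
grip_width: -0.0
grasp_force: 0.0
time_s: 2.47
tcp_pos: [0.5395, -0.1816, 0.4046]
tool_rot: [[0.097, 0.995, -0.0], [0.995, -0.097, 0.0], [0.0, -0.0, -1.0]]
force: [0.4, 0.7, -0.4]
grip_width: -0.0002
grasp_force: 0.0
t 2.47 pos [ 0.5395 -0.1816  0.4046] yaw 84.41 F [ 0.4  0.7 -0.4] w -0.0002 gf 0.0
 shift [0.276 0.199 1.546] turn -0.022
[-4.67748551e-01  3.40036164e-01  6.44785849e-02  1.29535892e+00
 -1.73570707e-07  1.20067877e+00]
```

```bash
python3 -m jog '[{"translation":[0.276,0.2,0],"turn":-0.022,"gripper":-1},{"translation":[0.276,0.2,0.95],"turn":-0.022,"gripper":-1},{"translation":[0.276,0.2,0.95],"turn":-0.022,"gripper":-1},{"translation":[0.276,0.2,0.95],"turn":-0.022,"gripper":-1},{"translation":[0.276,0.2,0.95],"turn":-0.022,"gripper":-1}]' >/dev/null
python3 - <<'E'
from h import *
for c in("top","side"):
    im=env.read_camera(c); cv2.imwrite(f"pics/{c}1.png",im)
a=cv2.imread("pics/side1.png")[100:200,270:430]
cv2.imwrite("pics/s1.png",cv2.resize(a,None,fx=5,fy=5,interpolation=2))
to(.5622,-.156,.208,88.4)
s=env.sense();p=np.array(s['tcp_pos']);print(proj("side",[p-[0,0,.173]]))
E
```

```text
t 2.98 pos [ 0.5624 -0.1564  0.3103] yaw 88.0 F [ 0.9 -0.8  0.7] w 0.0002 gf 0.0
 shift [ 0.004 -0.002  1.023] turn -0.002
[[337.19860436  91.0505014 ]]
```

View pics/s1.png

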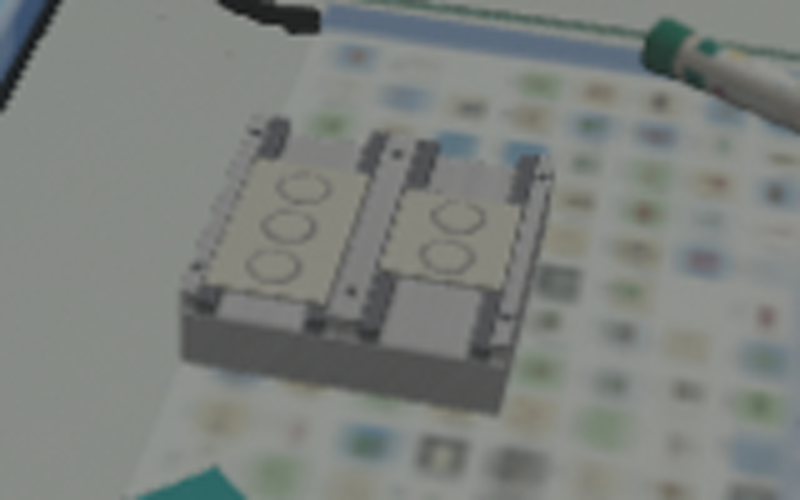

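The side view shows both plates untouched: long plate at about (330,144), short at about (361,146). The shut tips are just above the crop at row 91, as projected. I'm descending into the channel behind the long plate.

```bash
python3 -m jog '[{"translation":[0,0,0.3],"turn":0,"gripper":-1},{"translation":[0,0,0.6],"turn":0,"gripper":-1},{"translation":[0,0,0.8],"turn":0,"gripper":-1},{"translation":[0,0,0.8],"turn":0,"gripper":-1}]' |grep -E "force|pos"
python3 -m jog '[{"translation":[0,0,0.1],"turn":0,"gripper":-1},{"translation":[0,0,0.2],"turn":0,"gripper":-1},{"translation":[0,0,0.215],"turn":0,"gripper":-1},{"translation":[0,0,0.215],"turn":0,"gripper":-1}]' |grep -E "force|pos"
python3 - <<'E'
from h import *
for c in("top","side"):
    im=env.read_camera(c); cv2.imwrite(f"pics/{c}2.png",im)
a=cv2.imread("pics/side2.png")[100:200,270:430]
cv2.imwrite("pics/s2.png",cv2.resize(a,None,fx=5,fy=5,interpolation=2))
to(.5622,-.156,.208,88.4)
E
```

```text
tcp_pos: [0.5619, -0.1563, 0.2281]
force: [-0.5, -0.3, -0.4]
grasp_force: 0.0
tcp_pos: [0.5624, -0.1564, 0.2085]
force: [0.3, 0.2, -0.2]
grasp_force: 0.0
t 3.75 pos [ 0.5625 -0.1564  0.2089] yaw 88.0 F [ 0.6 -0.1 -0.2] w -0.0003 gf 0.0
 shift [ 0.004 -0.003  0.009] turn -0.002
```

View pics/s2.png

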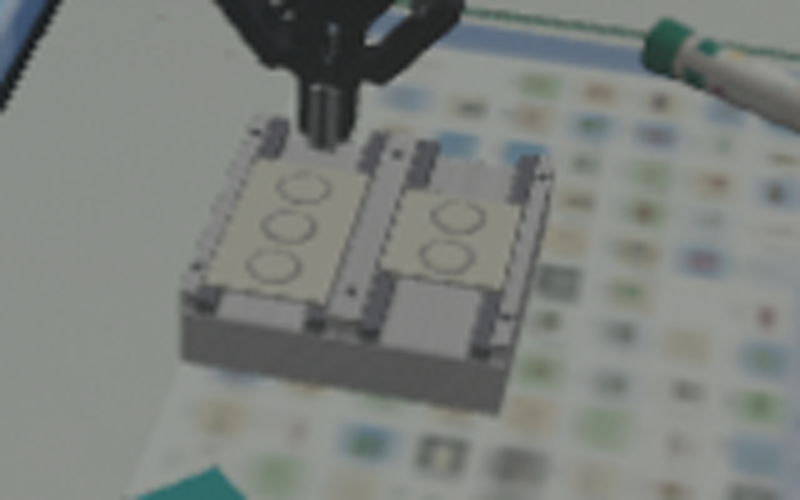

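The shut tips stand in the channel (crop about 325,145), centred between the rails and behind the plate's far end. Pushing slowly now.

```bash
python3 -m jog '[{"translation":[0.08,0,0],"turn":0,"gripper":-1},{"translation":[0.14,0,0],"turn":0,"gripper":-1},{"translation":[0.2,0,0],"turn":0,"gripper":-1},{"translation":[0.26,0,0],"turn":0,"gripper":-1},{"translation":[0.32,0,0],"turn":0,"gripper":-1},{"translation":[0.38,0,0],"turn":0,"gripper":-1},{"translation":[0.42,0,0],"turn":0,"gripper":-1},{"translation":[0.42,0,0],"turn":0,"gripper":-1}]' |grep -E "force|pos"
python3 - <<'E'
from m import *
for c,p in(("top",(395,194)),("side",(327,150))):
    im=env.read_camera(c); cv2.imwrite(f"pics/{c}3.png",im)
    g=cv2.GaussianBlur(im,(3,3),0)
    for th in(6,7,8): print(c,rect(g,c,p,.043,lambda i:(i[...,2]-i[...,0]>th)&(i[...,2]>110),30))
to(.5635,-.094,.208,88.4)
E
```

```text
tcp_pos: [0.5637, -0.1134, 0.2082]
force: [-0.2, 0.2, 0.6]
grasp_force: 0.0
top (565.4, -51.8, 98.9, 56.1, 87.83)
top (565.5, -51.9, 98.5, 55.6, 87.99)
top (565.5, -52.0, 98.4, 55.5, 87.99)
side (566.5, -49.0, 98.5, 53.9, 87.86)
side (566.8, -48.8, 95.8, 53.2, 88.76)
side (566.4, -50.0, 93.7, 51.6, 88.33)
t 4.52 pos [ 0.5637 -0.1142  0.2082] yaw 88.02 F [ 0.2  0.2 -0.6] w -0.0001 gf 0.0
 shift [ 0.201 -0.009  0.002] turn -0.002
```

```bash
python3 - <<'E'
from h import *
print(unproj("side",[[270+183/5,100+291/5],[270+505/5,100+355/5]],.042))
print(unproj("top",[[362+66/7,170+75/7],[362+62/7,170+510/7]],.042))
for c,b in(("top",[[362+532/7,170+75/7],[362+534/7,170+510/7]]),("side",[[270+262/5,100+118/5],[270+545/5,100+155/5]])): print(unproj(c,b,.042))
E
python3 -m jog '[{"translation":[0.05,0,0],"turn":0,"gripper":-1},{"translation":[0.1,0,0],"turn":0,"gripper":-1},{"translation":[0.15,0,0],"turn":0,"gripper":-1},{"translation":[0.18,0,0],"turn":0,"gripper":-1},{"translation":[0.18,0,0],"turn":0,"gripper":-1}]' |grep -E "force|pos"
python3 - <<'E'
from m import *
for c,p in(("top",(390,194)),("side",(327,155))):
    im=env.read_camera(c); cv2.imwrite(f"pics/{c}4.png",im)
    g=cv2.GaussianBlur(im,(3,3),0)
    for th in(6,7): print(c,rect(g,c,p,.043,lambda i:(i[...,2]-i[...,0]>th)&(i[...,2]>110),30))
a=cv2.imread("pics/side4.png")[100:200,270:430]
cv2.imwrite("pics/s4.png",cv2.resize(a,None,fx=5,fy=5,interpolation=2))
E
```

```text
[[ 0.6006863  -0.01514249  0.042     ]
 [ 0.45572905 -0.00471247  0.042     ]]
[[ 0.59301779 -0.01777321  0.042     ]
 [ 0.45406223 -0.01500791  0.042     ]]
[[ 0.59323776 -0.16717912  0.042     ]
 [ 0.45414918 -0.16373866  0.042     ]]
[[ 0.5950289  -0.15658     0.042     ]
 [ 0.45635335 -0.15880589  0.042     ]]
tcp_pos: [0.5643, -0.0956, 0.2082]
force: [0.4, 0.2, 0.1]
grasp_force: 0.0
top (566.1, -35.4, 87.1, 56.5, 89.54)
top (566.1, -35.4, 87.0, 56.5, 89.54)
side (567.2, -31.3, 98.3, 54.1, 88.13)
side (566.8, -31.7, 96.2, 52.6, 87.82)
```

View pics/s4.png

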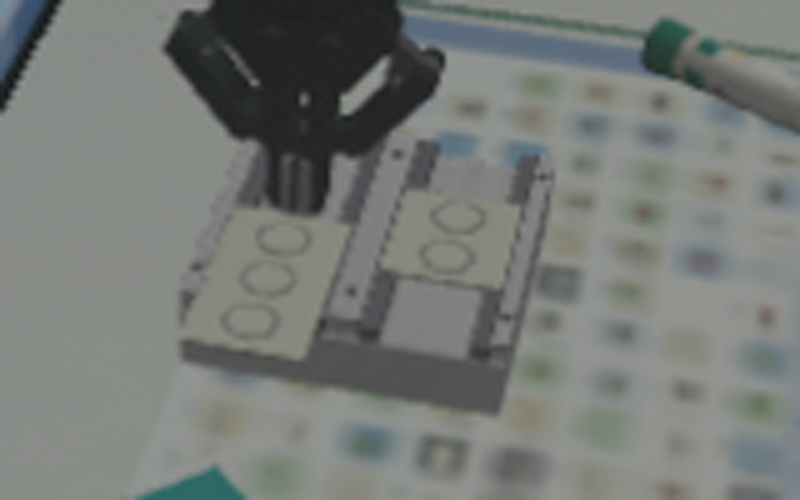

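The plate sticks out flat over the exit edge by about 32 mm (crop rows 320–358), still straight in its lane, and the short plate hasn't moved. Next I back off, rise, open and go above the overhang.

```bash
python3 -m jog '[{"translation":[-0.15,0,0],"turn":0,"gripper":-1},{"translation":[-0.15,0,0],"turn":0,"gripper":-1},{"translation":[-0.15,0,-0.4],"turn":0,"gripper":-1},{"translation":[-0.15,0,-0.7],"turn":0,"gripper":-1},{"translation":[-0.15,0,-0.8],"turn":0,"gripper":-1},{"translation":[0.2,0,-0.8],"turn":0,"gripper":1},{"translation":[0.6,0,-0.8],"turn":0,"gripper":1},{"translation":[0.98,0,-0.8],"turn":0,"gripper":1}]' |grep -E "force|pos"
python3 -c "
from h import *
to(.5668,.005,.25,88.2); print(env.grip_depth)"
```

```text
tcp_pos: [0.5676, 0.0027, 0.2882]
force: [0.6, 0.9, -0.1]
grasp_force: 0.0
t 5.7 pos [0.5676 0.0027 0.2882] yaw 87.89 F [ 0.6  0.9 -0.1] w 0.0358 gf 0.0
 shift [ 0.023 -0.009  0.382] turn -0.002
0.1547
```

```bash
python3 -m jog '[{"translation":[0.02,-0.01,0],"turn":0,"gripper":1},{"translation":[0.02,-0.01,0],"turn":0,"gripper":1},{"translation":[0.02,-0.01,0],"turn":0,"gripper":1},{"translation":[0.02,-0.01,0],"turn":0,"gripper":1},{"translation":[0.02,-0.01,0.2],"turn":0,"gripper":1},{"translation":[0.02,-0.01,0.3],"turn":0,"gripper":1},{"translation":[0.02,-0.01,0.3],"turn":0,"gripper":1}]' |grep -E "force|pos|wid"
python3 - <<'E'
from m import *
for c,p in(("top",(390,194)),("side",(327,155))):
    im=env.read_camera(c); cv2.imwrite(f"pics/{c}5.png",im)
a=cv2.imread("pics/side5.png")[80:200,250:410]
cv2.imwrite("pics/s5.png",cv2.resize(a,None,fx=5,fy=5,interpolation=2))
to(.5668,.005,.197,88.2)
E
```

```text
tcp_pos: [0.5661, 0.0027, 0.2561]
force: [-0.3, -0.3, 0.1]
grip_width: 0.0852
grasp_force: 0.0
t 6.38 pos [0.5667 0.003  0.2581] yaw 87.94 F [-0.4 -0.3  0.1] w 0.0853 gf 0.0
 shift [0.02  0.001 0.611] turn -0.001
```

View pics/s5.png

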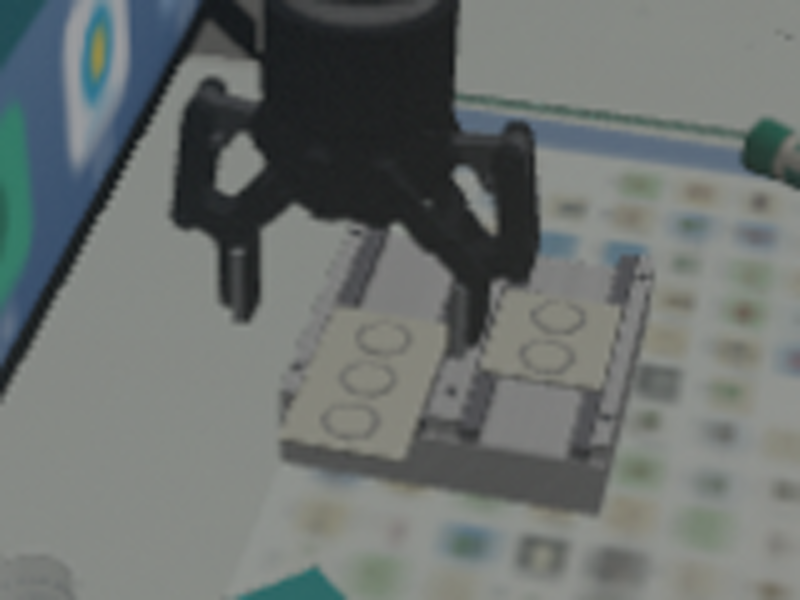

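The open fingers straddle the overhang in line with the plate (crop tips at 240,320 and 465,350, still above it). Descending, then closing at 30 N.

```bash
python3 -m jog '[{"translation":[0.02,0,0.2],"turn":0,"gripper":1},{"translation":[0.02,0,0.4],"turn":0,"gripper":1},{"translation":[0.02,0,0.55],"turn":0,"gripper":1},{"translation":[0.02,0,0.61],"turn":0,"gripper":1},{"translation":[0.02,0,0.61],"turn":0,"gripper":1},{"translation":[0.02,0,0.61],"turn":0,"gripper":1}]' |grep -E "force|pos|wid"
python3 -m jog '[{"translation":[0,0,0],"turn":0,"gripper":0.2},{"translation":[0,0,0],"turn":0,"gripper":0.2},{"translation":[0,0,0],"turn":0,"gripper":0.2},{"translation":[0,0,0],"turn":0,"gripper":0},{"translation":[0,0,0],"turn":0,"gripper":0},{"translation":[0,0,0],"turn":0,"gripper":0},{"translation":[0,0,0],"turn":0,"gripper":0}]' 30 |grep -E "force|pos|wid"
python3 - <<'E'
from m import *
for c in("top","side"):
    im=env.read_camera(c); cv2.imwrite(f"pics/{c}6.png",im)
to(.5668,.005,.197,88.2)
E
```

```text
tcp_pos: [0.5672, 0.0055, 0.198]
force: [0.3, 0.5, -0.2]
grip_width: 0.0854
grasp_force: 0.0
tcp_pos: [0.5672, 0.0056, 0.1976]
force: [0.9, 0.6, 5.4]
grip_width: 0.0549
grasp_force: 31.1
t 7.57 pos [0.5672 0.0056 0.1976] yaw 88.0 F [ 1.4 -0.1  5.9] w 0.0551 gf 31.1
 shift [-0.006 -0.004  0.006] turn -0.001
```

```bash
python3 -m jog '[{"translation":[0,0,-0.1],"turn":0,"gripper":0},{"translation":[0,0,-0.25],"turn":0,"gripper":0},{"translation":[0,0,-0.5],"turn":0,"gripper":0},{"translation":[0,0,-0.8],"turn":0,"gripper":0},{"translation":[0,0,-0.8],"turn":0,"gripper":0},{"translation":[0,0,-0.8],"turn":0,"gripper":0}]'|grep -E "force|pos|wid"
python3 - <<'E'
from m import *
for c in("top","side"):
    im=env.read_camera(c); cv2.imwrite(f"pics/{c}7.png",im)
a=cv2.imread("pics/side7.png")[80:200,250:410]
cv2.imwrite("pics/s7.png",cv2.resize(a,None,fx=5,fy=5,interpolation=2))
to(.5698,.3191,.278,74.3); print(env.sense()['joint_pos'])
E
```

```text
tcp_pos: [0.5671, 0.0056, 0.2788]
force: [-0.3, 0.4, -1.2]
grip_width: 0.0544
grasp_force: 32.0
t 8.17 pos [0.5665 0.0057 0.2768] yaw 88.0 F [-0.8  0.8 -1.5] w 0.0549 gf 32.0
 shift [ 3.133 -0.077 -0.012] turn 0.076
[-1.33792692e-01  4.01232420e-01 -1.98352565e-01  9.72142152e-01
  3.31045863e-05  1.47191323e+00]
```

View pics/s7.png

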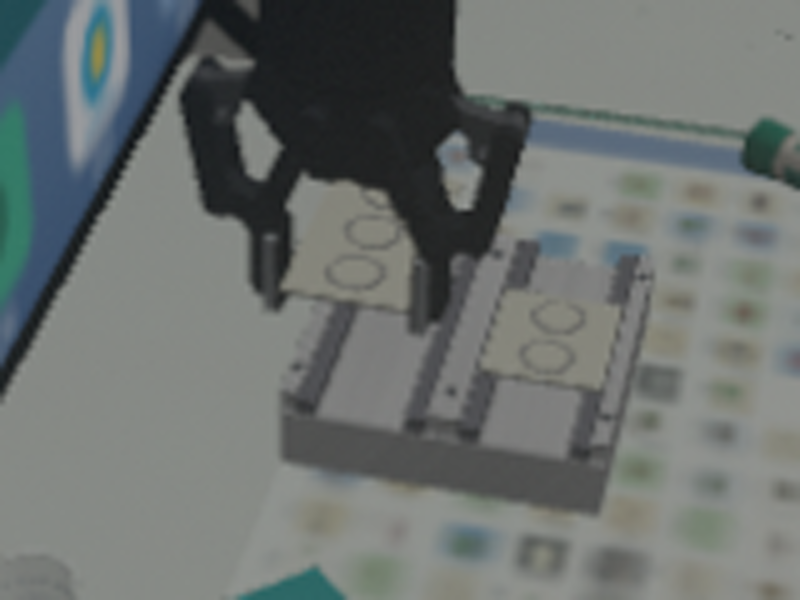

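The plate hangs level between the fingertips (crop 355,270), clear of the stand, with the short plate undisturbed. Carrying it to the block.

```bash
python3 -m jog '[{"translation":[0.15,0,0],"turn":0,"gripper":0},{"translation":[0.4,-0.02,0],"turn":0,"gripper":0},{"translation":[0.7,-0.03,0],"turn":0,"gripper":0},{"translation":[1,-0.03,0],"turn":0,"gripper":0}]'|grep -E "force|pos|wid"
python3 -m jog '[{"translation":[0.3,0,0],"turn":0,"gripper":0},{"translation":[0.6,-0.02,0],"turn":0,"gripper":0},{"translation":[1,-0.03,0],"turn":0,"gripper":0}]'|grep -E "force|pos|wid"
python3 -m jog '[{"translation":[0.3,0,0],"turn":0.02,"gripper":0},{"translation":[0.6,-0.02,0],"turn":0.04,"gripper":0},{"translation":[0.85,-0.03,0],"turn":0.06,"gripper":0},{"translation":[1,-0.03,0],"turn":0.076,"gripper":0},{"translation":[1,-0.03,0],"turn":0.076,"gripper":0}]'|grep -E "force|pos|wid"
python3 - <<'E'
from h import *
to(.5698,.3191,.228,74.3)
E
```

```text
tcp_pos: [0.5667, 0.1065, 0.276]
force: [0.9, 0.3, 0.1]
grip_width: 0.0547
grasp_force: 32.0
tcp_pos: [0.5673, 0.2062, 0.276]
force: [1.7, -0.6, 0.0]
grip_width: 0.0548
grasp_force: 32.0
tcp_pos: [0.5677, 0.3084, 0.2756]
force: [0.5, -0.6, -1.1]
grip_width: 0.0543
grasp_force: 31.9
t 9.17 pos [0.5677 0.3084 0.2756] yaw 74.31 F [ 0.5 -0.6 -1.1] w 0.0543 gf 31.9
 shift [ 0.11  -0.008  0.475] turn 0.0
```

```bash
python3 -m jog '[{"translation":[0.11,0,0.1],"turn":0,"gripper":0},{"translation":[0.11,0,0.4],"turn":0,"gripper":0},{"translation":[0.11,0,0.6],"turn":0,"gripper":0},{"translation":[0.11,0,0.6],"turn":0,"gripper":0},{"translation":[0.11,0,0.6],"turn":0,"gripper":0}]'|grep -E "force|pos|wid"
python3 - <<'E'
from m import *
for c,p in(("top",(241,198)),("side",(288,270))):
    im=env.read_camera(c); cv2.imwrite(f"pics/{c}8.png",im)
a=cv2.imread("pics/side8.png")[190:330,210:370]
cv2.imwrite("pics/s8.png",cv2.resize(a,None,fx=4.2,fy=4.2,interpolation=2))
to(.5698,.3191,.188,74.3)
E
```

```text
tcp_pos: [0.5711, 0.3157, 0.2159]
force: [0.4, -1.0, -0.2]
grip_width: 0.0553
grasp_force: 32.1
t 9.68 pos [0.5718 0.3161 0.218 ] yaw 74.31 F [-0.1  0.2 -0.3] w 0.0546 gf 32.1
 shift [ 0.023 -0.027  0.3  ] turn 0.0
```

View pics/s8.png

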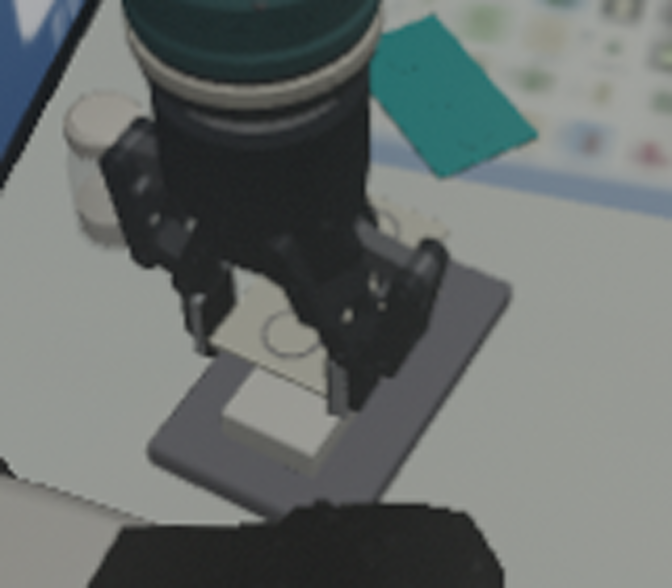

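Run:
```python
from h import *
th=np.radians(74.3);u=np.array([np.cos(th),np.sin(th)]);n=np.array([-u[1],u[0]])
uv=np.array([[215,347],[240,358],[280,374],[325,392]])/4.2+[210,190]
P=unproj("side",uv,.0605)[:,:2]
t=np.array([.5715,.3160]); c=np.array([.5597,.2839])
print((P-t)@u,(P-t)@n)
print("TCP rel block side",(t-c)@u,(t-c)@n,"top",(t-[.5594,.2812])@u,(t-[.5594,.2812])@n)
```

```text
[0.01266227 0.01241128 0.01137975 0.01026635] [-0.02337972 -0.01183817  0.00598593  0.02574141]
TCP rel block side 0.034095490322805184 -0.002673488292007248 top 0.03677593817194941 -0.002231674611800334
```

```bash
python3 -m jog '[{"translation":[0.032,-0.025,0],"turn":0,"gripper":0},{"translation":[0.032,-0.025,0.12],"turn":0,"gripper":0},{"translation":[0.032,-0.025,0.2],"turn":0,"gripper":0},{"translation":[0.032,-0.025,0.25],"turn":0,"gripper":0},{"translation":[0.032,-0.025,0.25],"turn":0,"gripper":0},{"translation":[0.032,-0.025,0.25],"turn":0,"gripper":0}]'|grep -E "force|pos|wid"
python3 -m jog '[{"translation":[0,0,0.01],"turn":0,"gripper":0},{"translation":[0,0,0.02],"turn":0,"gripper":0},{"translation":[0,0,0.03],"turn":0,"gripper":0},{"translation":[0,0,0.035],"turn":0,"gripper":0},{"translation":[0,0,0.035],"turn":0,"gripper":0}]'|grep -E "force|pos|wid"
python3 -c "
from h import *
to(.5695,.3190,.188,74.3)"
```

```text
tcp_pos: [0.5698, 0.3201, 0.1923]
force: [0.6, 0.2, -0.5]
grip_width: 0.0548
grasp_force: 32.1
tcp_pos: [0.5698, 0.3201, 0.1887]
force: [0.1, 0.3, -0.4]
grip_width: 0.0549
grasp_force: 32.2
t 10.6 pos [0.5698 0.3201 0.1887] yaw 74.32 F [ 0.1  0.3 -0.4] w 0.0549 gf 32.2
 shift [-0.011  0.     0.007] turn 0.0
```

Not yet in contact, so I lower it a little more.

```bash
python3 -m jog '[{"translation":[0,0,0.005],"turn":0,"gripper":0},{"translation":[0,0,0.01],"turn":0,"gripper":0},{"translation":[0,0,0.01],"turn":0,"gripper":0}]'|grep -E "force|pos|wid"
python3 - <<'E'
from h import *
im=env.read_camera("side"); cv2.imwrite("pics/side9.png",im)
a=im[190:330,210:370]
cv2.imwrite("pics/s9.png",cv2.resize(a,None,fx=4.2,fy=4.2,interpolation=2))
E
```

```text
tcp_pos: [0.5698, 0.3201, 0.1884]
force: [-2.4, -0.6, 7.9]
grip_width: 0.0547
grasp_force: 32.7
```

View pics/s9.png

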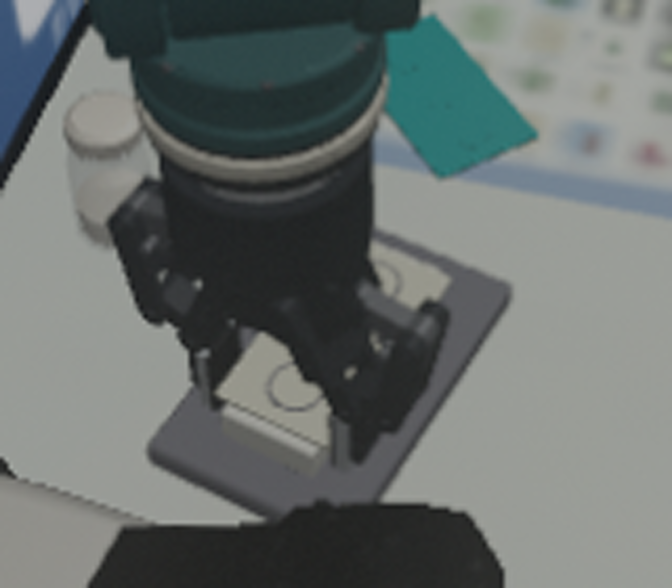

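The plate rests on the white top (contact 8 N at the expected height), its end just inside the top's near end at crop (275,430). Letting go and rising.

```bash
python3 -m jog '[{"translation":[0,0,-0.01],"turn":0,"gripper":0.4},{"translation":[0,0,-0.01],"turn":0,"gripper":0.6},{"translation":[0,0,-0.01],"turn":0,"gripper":0.8},{"translation":[0,0,-0.01],"turn":0,"gripper":0.8},{"translation":[0,0,-0.01],"turn":0,"gripper":0.8},{"translation":[0,0,-0.3],"turn":0,"gripper":0.8},{"translation":[0,0,-0.7],"turn":0,"gripper":0.8},{"translation":[0,0,-1],"turn":0,"gripper":0.8}]'|grep -E "force|pos|wid"
python3 -m jog '[{"translation":[-0.3,0,0],"turn":0,"gripper":0.8},{"translation":[-0.6,0.2,0],"turn":0,"gripper":0.8},{"translation":[-1,0.4,0],"turn":0,"gripper":0.8},{"translation":[-1,0.6,0],"turn":0,"gripper":0.8},{"translation":[-1,0.6,0],"turn":0,"gripper":0.8}]' >/dev/null
python3 -m jog '[{"translation":[-0.3,0,0],"turn":0,"gripper":0.8},{"translation":[-0.6,0,0],"turn":0,"gripper":0.8},{"translation":[-1,0,0],"turn":0,"gripper":0.8},{"translation":[-1,0,0],"turn":0,"gripper":0.8}]' >/dev/null
python3 - <<'E'
from m import *
env.read_camera("top"); 
for c,p in(("top",(241,198)),("side",(288,273))):
    im=env.read_camera(c); cv2.imwrite(f"pics/{c}10.png",im); g=cv2.GaussianBlur(im,(3,3),0)
    for th in(6,8): print(c,rect(g,c,p,.033,lambda i:(i[...,2]-i[...,0]>th)&(i[...,2]>110)&(i[...,2]-i[...,0]<40),40))
a=cv2.imread("pics/top10.png")[165:230,200:285]; b=cv2.imread("pics/side10.png")[230:320,235:335]
cv2.imwrite("pics/f.png",np.hstack([cv2.resize(a,(400,306),interpolation=2),cv2.resize(b,(340,306),interpolation=2)]))
to(.5,0,.3,74)
E
```

```text
tcp_pos: [0.5696, 0.3201, 0.2898]
force: [2.0, -0.3, 0.5]
grip_width: 0.0766
grasp_force: 0.0
top (563.1, 295.6, 74.6, 55.8, 74.02)
top (563.1, 295.9, 73.7, 54.6, 74.23)
side (559.8, 284.4, 100.5, 54.2, 74.36)
side (559.7, 284.3, 97.1, 52.8, 74.34)
t 12.47 pos [0.5735 0.1116 0.2878] yaw 74.29 F [-0.1  0.1 -0.3] w 0.0768 gf 0.0
 shift [-1.273 -0.405 -0.122] turn 0.002
```

View pics/f.png

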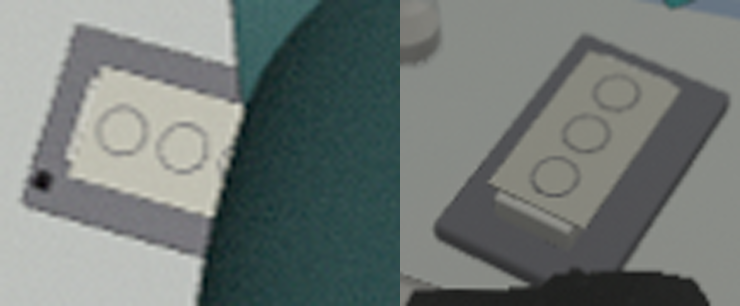

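In the side view the plate lies flat, lengthwise and centred on the white top: its centre is within 0.5 mm of the top's centre and the angles match to 0.1°. The robot is clear, so I'm handing in.

```bash
python3 -c "
from station import env
print(env.hand_in())"
```

```text
the job is handed in; nothing more can be done
None
```

The long plate was slid out about a third, gripped by its long sides, lifted and laid flat on the reading block's white top, about 0.5 mm off centre by the side camera; the short plate was left alone, the gripper let go, and the job was handed in at about 12.5 s.

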